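# Raise the document camera to its second stop and hold it

### The job

Take the document camera's orange knob and slide the carriage along its rail, out from under the blue riser shelf, all the way to the end stop. Then pinch the camera's grip block so that the red release button is pressed in, pull the mast straight up past the first stop to the second, so that both sections are fully out, and finish still holding the head up there, since it sinks when let go. Leave the mineral dish and everything else on the bench where they are.

Things in the scene. Friction and masses are not known exactly. Their poses are not given: they have to be found in the camera images.
- stand: the document-camera stand, fixed to the bench: black base plate 180 (x) x 460 (y) x 10 mm thick, origin at the centre of the plate's underside, z up. An aluminium rail (top 26 mm above the bench) runs the full length along the stand's y at stand x = -30 mm. A loose mineral dish stands on the plate's white patch on the +x side of the rail, towards the -y end
- riser: blue riser shelf, fixed over the +y end of the stand, parallel to it: board 245 (x) x 140 (y) mm, underside 200 mm, top 216 mm above the bench, stock on it up to 246 mm. Origin on the bench under the board's centre; four 12 mm legs at x = +-112, y = +-60 mm. It keeps a gripper from reaching the parked mast from above
- carriage (a joint): carriage sliding along the rail, in m: 0 = mast under the middle of the riser (within 10 mm), 0.18 = end stop at the clear end. Grows towards the stand's -y. About 3 N of friction, stays where it is left; starts at 0 to 0.04
- knob_grip (a point): point on the axis of the carriage's upright orange knob, where to pinch it: a plain post 20 mm across, its top 18 mm above this point, the grey metal bar that carries it 30 mm below. It stands on the rail line 160 mm to the stand's -y from the mast, clear of the riser, and moves with the carriage. Axes as the stand's. This point is 72 mm above the bench
- camera_head: white camera head on the mast, axes as the stand's, origin on the mast axis under its grip block, 122 mm above the bench stowed, 222 fully raised. Block 26 (x) x 46 (y) x 50 (z) mm, free above. An arm from its -y face carries the camera: 95 (x) x 40 (y) x 28 mm, from x = -12 to 83 mm, y = -98 to -58 mm, top 23 mm above the origin. 0.2 to 0.33 kg
- head_grip (a point): centre of the grip block, on the mast axis, level with the red button's middle, 22 mm below the block's top; 150 mm above the bench when stowed, 250 mm fully raised. Axes as the stand's
- button_face (a point): middle of the outer face of the red release button, on the grip block's +x face (away from the robot): 16 wide (y) x 18 high (z) mm, standing 5 mm proud of the block. Pinching the block across x (one finger on the button, the other on the plain -x face) presses it flush. +x of this point points out of the button
- release_button (a joint): how far the button is pressed, in m: 0 = out, 0.005 = fully in (flush); spring, about 5 N fully in. While out, a hook locks the stowed mast; pressed beyond about 0.0035 the mast is free to rise. It springs back out when let go
- mast_upper (a joint): upper mast section with the camera head, rise in m: 0 = stowed, 0.05 = its stop. Rises first, at about 4 N (weight and friction); its end is the first stop. Sinks back by its weight when let go
- mast_lower (a joint): lower mast section, rise in m: 0 = stowed, 0.05 = its stop. It rises, carrying the upper section, only when the upper one is at its end and the pull exceeds about 8 to 9 N; its end is the second stop, 0.10 m above stowed in all
- dish: round glass dish 60 mm across, 12 mm high, with a purple mineral in it (23 mm high in all), loose on the base plate; leave it alone; origin at the centre of its underside
- wash_bottle: white squeeze bottle with a red cap, 64 mm across, 160 mm tall; bystander, leave it alone; origin at the centre of its underside, z up
- jar: amber glass jar with a black cap, 60 mm across, 100 mm tall; bystander, leave it alone; origin at the centre of its underside, z up
- beaker: glass beaker, 72 mm across, 100 mm tall; bystander, leave it alone; origin at the centre of its underside, z up
- slide_box: flat green slide box, 90 x 160 x 34 mm; bystander, leave it alone; origin at the centre of its underside, z up
- mortar: white ceramic bowl, 90 mm across, 55 mm tall; bystander, leave it alone; origin at the centre of its underside, z up
- can: steel can with a blue label, 68 mm across, 110 mm tall; bystander, leave it alone; origin at the centre of its underside, z up

How it is judged:
By the outcome, as a careful person would: the job done as asked, in the order asked, and still so for the second after the job is handed in, while the arm keeps its last pose, push and grip.
It also fails if it takes over 58 s, if anything falls off the work surface, if the arm or the gripper's body presses on something with over 40 N, if the wrist force passes 120 N, or if a joint passes its speed limit or range.

### The arm

A 6-joint arm with a two-finger parallel gripper is mounted at the origin on the work surface. World frame = base frame: x ahead of the robot, y to its left, z up, the work surface at z = 0. Lengths are in m, angles in rad, forces in N, time in s.
With the tool pointing down it reaches from about 0.425 to 0.95 m from the base axis. Payload 14.7 kg.
Tool frame: the origin (TCP) lies midway between the tips of the shut fingers; the grasp point (between the pads) lies 19 mm behind it (ctrl.grip_depth is the distance from the TCP to the grasp point, in m); z points along the fingers, y is the line along which they close (so a half turn about z gives the same grasp; the last joint's range is limited). The gripper opens to 85 mm and grips with 20 to 120 N. Pads are 22 mm wide; open, the fingers measure 114 mm over their backs; the gripper's body (76 mm by 85 mm) begins 54 mm behind the grasp point. The pads swing forward as they close: fully open they stand 13 mm farther back than shut.
Start: joints at [1.119, 0.48, 1.596, -0, 1.065, -0.047], TCP at [0.256, 0.597, 0.231] pointing down, gripper open.
Joint ranges: [-2.75, 2.75], [-0.82, 2.05], [0.23, 2.67], [-1.56, 4.7], [0.09, 2.69], [-2.92, 2.92]. Speed limits (rad/s): [1.89, 1.89, 2.39, 3.01, 3.01, 3.01].

### API

Orientations are given as a unit quaternion [w, x, y, z].
In Python, from bench import status, capture, workorder, ctrl gives the robot as it stands. The module is installed in compiled form; this text tells all that it offers.
- The arm moves only by the tool play_rows, never from a script. Its argument "plan" is text: rows parted by semicolons, each of 7 numbers parted by spaces: the turn, a rotation vector about the tool's x, y, z in degrees, then the shift along the tool's x, y, z in m, then the closure, from 0 (fully open) to 1 (shut). A call has 1 to 5 rows; each row is the pose to reach, as a shift and turn from the pose commanded when the call began, along the tool's axes at that moment; what a row does not reach only later rows make up. A row lasts 1/8 s, in which the tool goes at most 62.5 mm and 10.7 degrees, less where a joint would pass 70% of its speed; a pose out of reach is approached as far as the arm can. A call with a gripper value outside its range is refused whole. The fingers move at their own pace and stop on an object; the grip force is fixed at half the most. Time passes only in rows, so rows that repeat a pose let the fingers close. It gives the time, the measured TCP pose, the force, the opening and the grip force at its end, in the units of the state.
- status.sense(): the state, without advancing time (a new reading comes with each control period).
- capture(name): name is "scene" or "top"; returns a dict with "pixels" (420x560x3 uint8, red, green, blue), "range_z" (420x560 float32, m along the optical axis (not along the pixel's ray), 0 where there is no reading), "K" (3x3 intrinsics, pixels), "dist_coeffs" ([k1, k2, p1, p2, k3] as OpenCV has them; the pictures are not rectified), "xyz" and "attitude" of the camera in the world. Camera axes: x right, y down, z forward; pixel columns grow to the right and rows downward; lengths in m; the calibration is good to about 2 mm. A picture is of the moment at which its call begins.
- workorder.hand_in(): hands the job in; it is judged then, once.
The state is a dict: "clock": time; "q": joint angles; "qd": joint speeds; "joint_efforts": joint torques, N m; "tool_pos": TCP position; "eef_rot": TCP orientation; "wrist_force": force on the tool from outside, world axes, zero at the start; "moment": the same for the moment, N m; "finger_gap": opening from 0.0 (shut) to 1.0 (fully open); "grasp_force": force on a finger pad.
Only numpy, scipy, OpenCV 4.12 (cv2) and the standard library are available. Lean on these libraries where they do the work, as an engineer would, in place of code of your own. Each camera call takes 0.05 s, during which the arm holds its last target. There are 200 camera calls.

## Working session

There is one attempt and no reset: what is moved stays moved. The work goes in short steps, Python scripts to look and compute and a tool call to move; the robot and the scene stay as the last step left them, time stands still between calls to the robot, and variables do not carry over. Pictures are saved under pics/ and viewed, at most 10 in all, crops included, and the job is handed in when it is done.

Besides the shell and the picture viewer there is one more tool, called as name(argument=value, ...), one argument or row to a line, values as JSON. play_rows: Moves the arm, as the interface text tells. Its arguments: {"type":"object","properties":{"plan":{"type":"string"}},"required":["plan"]}

```bash
mkdir -p pics
cat > h.py <<'E'
import numpy as np, cv2
from scipy.spatial.transform import Rotation as R
from bench import status, capture, workorder, ctrl
def rot(q): return R.from_quat([q[1],q[2],q[3],q[0]]).as_matrix()
def cam(name, f=None):
    c=capture(name)
    if f: cv2.imwrite(f,c["pixels"][:,:,::-1])
    h,w=c["range_z"].shape
    u,v=np.meshgrid(np.arange(w),np.arange(h))
    p=cv2.undistortPoints(np.stack([u,v],-1).reshape(-1,1,2).astype(float),np.array(c["K"]),np.array(c["dist_coeffs"])).reshape(h,w,2)
    z=c["range_z"]
    A=np.array(c["attitude"]); A=rot(A) if A.size==4 else A
    P=np.dstack([p[...,0]*z,p[...,1]*z,z])@A.T+np.array(c["xyz"])
    P[z==0]=np.nan
    return c,P
E
python3 - <<'E'
from h import *
print(status.sense(), ctrl.grip_depth)
for n in("scene","top"):
    c,P=cam(n,f"pics/{n}0.png"); print(n,c["xyz"],c["attitude"])
    np.save(n+"0.npy",P)
E
```

```text
{'clock': 0.0, 'q': array([ 1.11937818e+00,  4.80847310e-01,  1.59686953e+00,  2.59233495e-05,
        1.06506949e+00, -4.66060843e-02]), 'qd': array([-0.00216338,  0.00023637,  0.00150252,  0.00136127,  0.00039244,
       -0.00113096]), 'joint_efforts': array([-2.44667448e-03, -9.50659704e+01, -4.30194604e+01, -1.25175088e-04,
        1.22106142e-02, -2.67110391e-05]), 'tool_pos': array([0.25580145, 0.59711364, 0.23066396]), 'eef_rot': array([-1.58073728e-04,  2.01032944e-01,  9.79584299e-01, -5.75632633e-04]), 'wrist_force': array([0.34437608, 0.2845669 , 0.21906206]), 'moment': array([ 0.04778472, -0.03497839, -0.03004407]), 'grasp_force': 0.0, 'finger_gap': 1.0029407982949716} 0.0187
scene [1.1893502  1.03068845 1.19150602] [-0.10407627  0.24496061  0.88115129 -0.39081303]
top [ 0.40269727 -0.00997596  1.5106709 ] [ 0.05009817 -0.69943505  0.71197457 -0.03705397]
```

View pics/scene0.png

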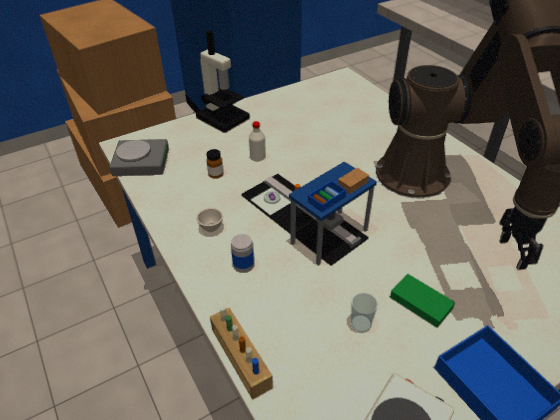

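View pics/top0.png

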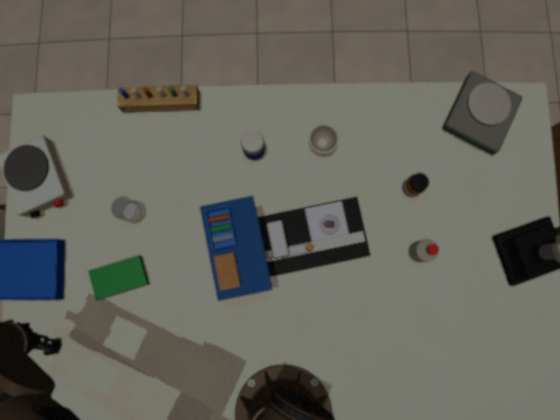

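Top view: the knob is at (309,247), the camera head at (278,238), the stand's clear end at (360–368, 198–265), the dish at (329,224), and the riser covers (205–270, 198–298).

Run:
```python
from h import *
P=np.load("top0.npy"); im=cv2.imread("pics/top0.png")[:,:,::-1].astype(int)
hsv=cv2.cvtColor(cv2.imread("pics/top0.png"),cv2.COLOR_BGR2HSV)
x,y,z=P[...,0],P[...,1],P[...,2]
v,u=np.mgrid[:420,:560]
roi=(u>195)&(u<380)&(v>185)&(v<310)
def rect(m,n):
    Q=P[m][:,:2].astype(np.float32); r=cv2.minAreaRect(Q*1000); print(n,m.sum(),r, 'zmed',np.nanmedian(z[m]))
rect(roi&(z>.19)&(z<.27),"riser")
rect(roi&(hsv[...,2]<60)&(z>-.005)&(z<.02)&(u>262)&(hsv[...,1]<256),"plate")
k=(hsv[...,0]<22)&(hsv[...,1]>130)&roi&(u>295)&(z>.06)
print("knob",k.sum(),np.nanmedian(P[k],0),np.nanmin(P[k],0),np.nanmax(P[k],0)); 
kk=(abs(u-309)<6)&(abs(v-247)<6)&(z>.08); print(P[kk].round(4)[:12], kk.sum())
h=roi&(z>.125)&(z<.165)&(u>262)&(u<300); rect(h,"head")
print(P[h].mean(0))
# rail line
r=roi&(z>.018)&(z<.032)&(u>290)&(v>225)&(v<262)
Q=P[r]; print("rail",r.sum(),cv2.fitLine(Q[:,:2].astype(np.float32),cv2.DIST_HUBER,0,.01,.01).ravel())
print("bench z",np.nanmedian(z[300:330,300:400]))
S=np.load("scene0.npy"); hs=cv2.cvtColor(cv2.imread("pics/scene0.png"),cv2.COLOR_BGR2HSV)
k=np.zeros((420,560),bool);k[178:196,288:304]=1
k&=(hs[...,0]<22)&(hs[...,1]>130); print("scene knob",k.sum(),np.nanmedian(S[k],0))
b=cv2.resize(cv2.imread("pics/scene0.png")[150:270,230:390],None,fx=4.5,fy=4.5,interpolation=cv2.INTER_CUBIC); cv2.imwrite("pics/c1.png",b)
```

```text
riser 5285 ((466.46246337890625, 112.92742919921875), (246.95411682128906, 138.81683349609375), 10.62907886505127) zmed 0.21798031925226913
plate 3081 ((505.81451416015625, -96.93124389648438), (176.68524169921875, 299.5099792480469), 10.91633129119873) zmed 0.010380532516444552
knob 28 [ 0.47157331 -0.08037933  0.08998491] [ 0.46449987 -0.08866821  0.08457575] [ 0.47845734 -0.0743674   0.09590736]
[[ 0.4811 -0.0777  0.0923]
 [ 0.4811 -0.0805  0.0919]
 [ 0.4808 -0.083   0.0959]
 [ 0.4788 -0.0724  0.0864]
 [ 0.4785 -0.0749  0.0908]
 [ 0.4785 -0.0777  0.091 ]
 [ 0.4784 -0.0804  0.091 ]
 [ 0.4784 -0.0832  0.0905]
 [ 0.4783 -0.0859  0.0918]
 [ 0.4759 -0.0721  0.0899]
 [ 0.4758 -0.0749  0.0895]
 [ 0.4757 -0.0776  0.0903]] 40
head 575 ((489.8731994628906, 17.381826400756836), (94.98908996582031, 60.645668029785156), 10.093273162841797) zmed 0.14481569596658073
[0.48754953 0.00943804 0.14450167]
rail 654 [ 0.1484671  -0.98891735  0.48635784 -0.13642405]
bench z 0.0005726165343800105
scene knob 27 [ 0.47536296 -0.07831456  0.08410716]
```

View pics/c1.png

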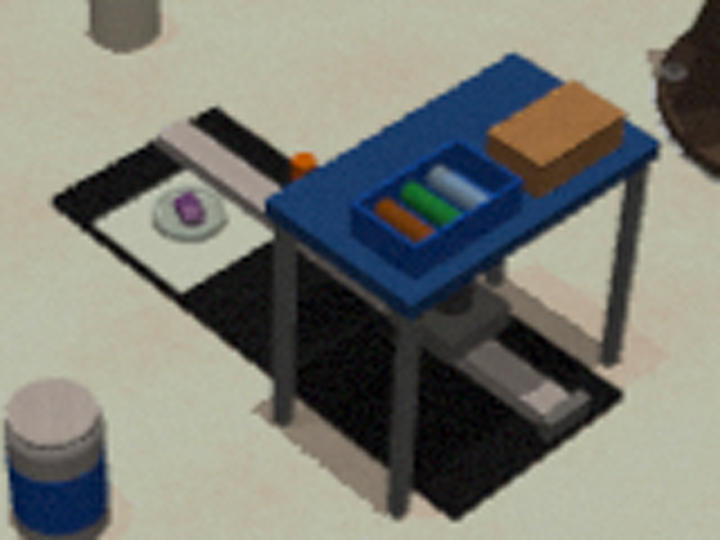

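Stand yaw is about 10.7°, the knob is near (0.474, -0.079), and the carriage is near 0.03. I'll move over via a raised waypoint.

play_rows(
  plan="0 0 10 0 0 -0.06; 0 0 20 -0.04 -0.02 -0.1; 0 0 30 -0.09 -0.05 -0.12; 0 0 40 -0.14 -0.075 -0.12; 0 0 50 -0.19 -0.1 -0.12",
)

```text
invalid input at $.plan[0]: expected 7 numbers
```

```bash
cat >> h.py <<'E'
def go(xyz,yaw=10.7):
    """tool-frame turn (deg) and shift from the measured pose to xyz, tool down, tool y at yaw"""
    s=status.sense(); A=rot(s["eef_rot"])
    y=np.array([np.cos(np.radians(yaw)),np.sin(np.radians(yaw)),0]); z=np.array([0,0,-1.])
    B=np.stack([np.cross(y,z),y,z],1)
    print("pos",s["tool_pos"].round(4),"turn",np.degrees(R.from_matrix(A.T@B).as_rotvec()).round(2),"shift",(A.T@(np.array(xyz)-s["tool_pos"])).round(4),"F",s["wrist_force"].round(1))
E
python3 -c "
from h import *
P=np.load('top0.npy');k=P[235:260,297:321].reshape(-1,3);k=k[(k[:,2]>.082)&(k[:,2]<.1)];print(len(k),k.mean(0),k.min(0),k.max(0))
go([.474,-.079,.33])"
```

```text
39 [ 0.47265125 -0.07955413  0.09030282] [ 0.46449987 -0.08866821  0.08457575] [ 0.48114799 -0.07194716  0.09590736]
pos [0.2558 0.5971 0.2307] turn [-6.000e-02  3.000e-02  5.611e+01] shift [-0.4668 -0.5356 -0.0987] F [-0.   0.3 -0.6]
```

play_rows(
  plan="0 0 10 0 0 -0.06 0; 0 0 20 -0.04 -0.02 -0.1 0; 0 0 30 -0.09 -0.05 -0.12 0; 0 0 40 -0.14 -0.075 -0.12 0; 0 0 50 -0.19 -0.1 -0.12 0",
)

```text
clock: 0.72
tool_pos: [0.392, 0.4292, 0.3515]
eef_rot: [0.0, 0.598, 0.801, 0.0]
wrist_force: [1.2, 1.4, -0.0]
finger_gap: 0.998
grasp_force: 0.0
```

```bash
python3 -c "
from h import *
go([.46,.2,.35]);go([.473,-.0795,.33])"
```

```text
pos [0.392  0.4292 0.3515] turn [ 0.02 -0.01  5.79] shift [-2.391e-01  1.000e-04  1.400e-03] F [ 1.2  1.4 -0. ]
pos [0.392  0.4292 0.3515] turn [ 0.02 -0.01  5.79] shift [-0.5108 -0.0668  0.0214] F [ 1.2  1.4 -0. ]
```

play_rows(
  plan="0 0 5.8 -0.05 0 0 0; 0 0 5.8 -0.11 0 0 0; 0 0 5.8 -0.17 0 0 0; 0 0 5.8 -0.23 0 0 0; 0 0 5.8 -0.29 -0.01 0 0",
)

```text
clock: 1.35
tool_pos: [0.4659, 0.1484, 0.3511]
eef_rot: [0.0, 0.636, 0.772, -0.0]
wrist_force: [0.1, 0.5, -0.7]
finger_gap: 1.003
grasp_force: 0.0
```

play_rows(
  plan="0 0 0 -0.05 -0.01 0 0; 0 0 0 -0.11 -0.025 0 0; 0 0 0 -0.16 -0.04 0 0; 0 0 0 -0.2 -0.05 0 0; 0 0 0 -0.215 -0.057 0.02 0",
)

```text
clock: 1.98
tool_pos: [0.451, -0.074, 0.3319]
eef_rot: [0.001, 0.637, 0.771, 0.0]
wrist_force: [-0.6, -0.2, 0.1]
finger_gap: 1.003
grasp_force: 0.0
```

```bash
python3 -c "
from h import *
go([.473,-.0795,.054])"
```

```text
pos [ 0.451  -0.074   0.3319] turn [0.11 0.07 0.18] shift [-0.0093  0.02    0.2779] F [-0.6 -0.2  0.1]
```

play_rows(
  plan="0 0 0.2 -0.009 0.02 0.03 0; 0 0 0.2 -0.009 0.02 0.08 0; 0 0 0.2 -0.009 0.02 0.13 0; 0 0 0.2 -0.009 0.02 0.17 0; 0 0 0.2 -0.009 0.02 0.2 0",
)

```text
clock: 2.6
tool_pos: [0.4711, -0.0766, 0.1295]
eef_rot: [-0.001, 0.637, 0.771, -0.0]
wrist_force: [0.4, 0.1, -0.2]
finger_gap: 1.002
grasp_force: 0.0
```

Run:
```python
from h import *
go([.473,-.0795,.054])
c,P=cam("scene","pics/s1.png")
cv2.imwrite("pics/c2.png",cv2.resize(c["pixels"][120:270,210:390,::-1],None,fx=4,fy=4,interpolation=cv2.INTER_CUBIC))
```

```text
pos [ 0.4711 -0.0766  0.1295] turn [-0.09 -0.04  0.11] shift [-0.0033  0.0014  0.0755] F [ 0.4  0.1 -0.2]
```

View pics/c2.png

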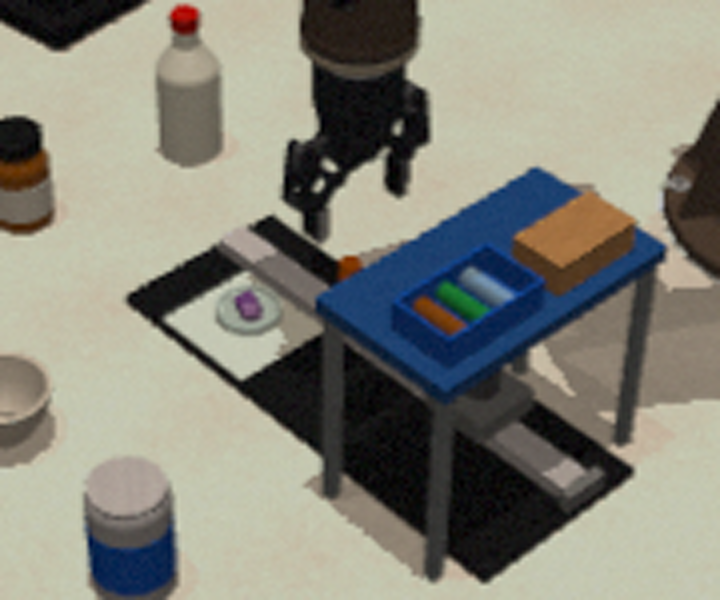

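The gripper is centred over the knob (crop 348,268) and clear of the riser. Next I'll descend and pinch the knob.

play_rows(
  plan="0 0 0 -0.003 0.001 0.03 0; 0 0 0 -0.003 0.001 0.055 0; 0 0 0 -0.003 0.001 0.073 0; 0 0 0 -0.003 0.001 0.075 0; 0 0 0 -0.003 0.001 0.075 0.5",
)

```text
clock: 3.28
tool_pos: [0.4738, -0.0795, 0.057]
eef_rot: [0.0, 0.637, 0.771, 0.0]
wrist_force: [-0.1, 0.7, -0.2]
finger_gap: 0.816
grasp_force: 0.0
```

play_rows(
  plan="0 0 0 0 0 0 1; 0 0 0 0 0 0 1; 0 0 0 0 0 0 1; 0 0 0 0 0 0 1; 0 0 0 0 0 0 1",
)

```text
clock: 3.9
tool_pos: [0.4738, -0.0796, 0.0568]
eef_rot: [0.0, 0.637, 0.771, 0.0]
wrist_force: [-1.6, 0.4, 9.2]
finger_gap: 0.22
grasp_force: 58.2
```

```bash
python3 -c "
from h import *
go([.473+.15*.186,-.0795-.15*.983,.054])"
```

```text
pos [ 0.4738 -0.0796  0.0568] turn [0.04 0.02 0.11] shift [-0.1499 -0.0011  0.0029] F [-1.6  0.4  9.2]
```

play_rows(
  plan="0 0 0 -0.015 0 -0.001 1; 0 0 0 -0.04 0 -0.001 1; 0 0 0 -0.065 0 -0.001 1; 0 0 0 -0.09 0 -0.001 1; 0 0 0 -0.11 0 -0.001 1",
)

```text
clock: 4.53
tool_pos: [0.4942, -0.1881, 0.0571]
eef_rot: [-0.0, 0.638, 0.77, 0.0]
wrist_force: [4.8, 5.6, -7.8]
finger_gap: 0.214
grasp_force: 60.3
```

play_rows(
  plan="0 0 0 -0.006 0 0 1; 0 0 0 -0.012 0 0 1; 0 0 0 -0.018 0 0 1; 0 0 0 -0.023 0 0 1; 0 0 0 -0.026 0 0 1",
)

```text
clock: 5.15
tool_pos: [0.4989, -0.2129, 0.0572]
eef_rot: [-0.0, 0.637, 0.771, -0.0]
wrist_force: [2.8, 3.7, -10.8]
finger_gap: 0.216
grasp_force: 60.2
```

```bash
python3 -c "
from h import *
go([.473+.15*.186,-.0795-.15*.983,.057]); print(status.sense()['finger_gap'])"
```

```text
pos [ 0.4989 -0.2129  0.0572] turn [-0.02 -0.02  0.12] shift [-0.0142 -0.0007  0.0002] F [  2.8   3.7 -10.8]
0.21629904817486126
```

play_rows(
  plan="0 0 0 -0.004 0 0 1; 0 0 0 -0.008 0 0 1; 0 0 0 -0.011 0 0 1; 0 0 0 -0.013 0 0 1; 0 0 0 -0.013 0 0 1",
)

```text
clock: 5.78
tool_pos: [0.5014, -0.2261, 0.0573]
eef_rot: [0.0, 0.637, 0.771, -0.0]
wrist_force: [1.7, -0.5, -14.3]
finger_gap: 0.217
grasp_force: 60.0
```

play_rows(
  plan="0 0 0 -0.002 0 0 1; 0 0 0 -0.004 0 0 1; 0 0 0 -0.006 0 0 1; 0 0 0 -0.006 0 0 1; 0 0 0 -0.006 0 0 1",
)

```text
clock: 6.4
tool_pos: [0.5024, -0.2315, 0.0572]
eef_rot: [-0.0, 0.637, 0.771, 0.0]
wrist_force: [3.4, 6.2, -14.6]
finger_gap: 0.215
grasp_force: 59.8
```

play_rows(
  plan="0 0 0 -0.002 0 0.0005 1; 0 0 0 -0.004 0 0.0005 1; 0 0 0 -0.006 0 0.0005 1; 0 0 0 -0.006 0 0.0005 1; 0 0 0 -0.006 0 0.0005 1",
)

```text
clock: 7.02
tool_pos: [0.502, -0.232, 0.0566]
eef_rot: [-0.004, 0.638, 0.77, 0.001]
wrist_force: [9.9, 60.8, 6.3]
finger_gap: 0.214
grasp_force: 62.1
```

play_rows(
  plan="0 0 0 0.003 0 0 1; 0 0 0 0.0055 0 0 1; 0 0 0 0.0055 0 0 1; 0 0 0 0.0055 0 0 0.8; 0 0 0 0.0055 0 0 0.5",
)

```text
clock: 7.65
tool_pos: [0.5031, -0.2328, 0.0573]
eef_rot: [0.001, 0.637, 0.771, 0.0]
wrist_force: [0.1, 0.5, 0.8]
finger_gap: 0.412
grasp_force: 0.0
```

play_rows(
  plan="0 0 0 0 0 0 0; 0 0 0 0 0 0 0; 0 0 0 0 0 0 0; 0 0 0 0 0 0 0; 0 0 0 0 0 -0.01 0",
)

```text
clock: 8.28
tool_pos: [0.5022, -0.232, 0.0666]
eef_rot: [-0.001, 0.637, 0.771, -0.0]
wrist_force: [-0.4, -0.7, 0.9]
finger_gap: 1.001
grasp_force: 0.0
```

play_rows(
  plan="0 0 0 0 0 -0.02 0; 0 0 0 0 0 -0.07 0; 0 0 0 0 0 -0.13 0; 0 0 0 0 0 -0.19 0; 0 0 0 -0.03 0 -0.22 0",
)

```text
clock: 8.9
tool_pos: [0.5089, -0.2611, 0.2913]
eef_rot: [0.002, 0.637, 0.771, 0.0]
wrist_force: [0.6, -0.3, 0.4]
finger_gap: 1.001
grasp_force: 0.0
```

Run:
```python
from h import *
go([.4723,-.0748,.30])
c,P=cam("top","pics/t1.png"); np.save("t1.npy",P)
s,S=cam("scene","pics/s2.png"); np.save("s2.npy",S)
a=cv2.resize(c["pixels"][180:290,240:380,::-1],None,fx=2.8,fy=2.8,interpolation=cv2.INTER_CUBIC)
b=cv2.resize(s["pixels"][140:250,240:380,::-1],None,fx=2.8,fy=2.8,interpolation=cv2.INTER_CUBIC)
cv2.imwrite("pics/c3.png",np.hstack([a,b]))
```

```text
pos [ 0.5089 -0.2611  0.2913] turn [0.19 0.14 0.2 ] shift [ 0.1899 -0.0006 -0.0092] F [ 0.6 -0.3  0.4]
```

View pics/c3.png

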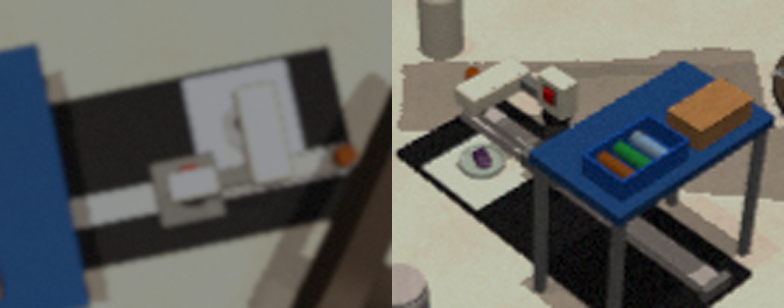

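The carriage is at the stop and the mast is clear of the riser. The grip block is at (195,187) in the left crop and the red button at (548,97) in the right. Next I'll measure the block.

Run:
```python
from h import *
P=np.load("t1.npy"); 
v,u=np.mgrid[:420,:560]; z=P[...,2]
m=(u>295)&(u<325)&(v>235)&(v<258)&(z>.162)&(z<.18)
Q=P[m]; print(m.sum(),Q.mean(0),cv2.minAreaRect((Q[:,:2]*1000).astype(np.float32)))
S=np.load("s2.npy"); h=cv2.cvtColor(cv2.imread("pics/s2.png"),cv2.COLOR_BGR2HSV)
r=((h[...,0]<8)|(h[...,0]>172))&(h[...,1]>140); r[:150]=0;r[200:]=0;r[:,:400-80]&=(u[:,:320]>420-130)
r&=(u>285)&(u<320)&(v>155)&(v<195)
print("button",r.sum(),np.nanmedian(S[r],0))
z=S[...,2]; m=(u>285)&(u<325)&(v>150)&(v<190)&(z>.166)&(z<.18)
print("blk scene",m.sum(),S[m].mean(0),cv2.minAreaRect((S[m][:,:2]*1000).astype(np.float32)))
```

```text
181 [ 0.47162863 -0.07422425  0.17173593] ((472.8546142578125, -74.05216979980469), (28.847911834716797, 45.7062873840332), 11.246542930603027)
button 20 [ 0.48788402 -0.06835766  0.1520202 ]
blk scene 57 [ 0.47320209 -0.06857468  0.16932738] ((471.3088684082031, -68.349365234375), (27.17660140991211, 44.80424499511719), 21.832643508911133)
```

play_rows(
  plan="0.2 0.1 0.2 0.03 0 0 0; 0.2 0.1 0.2 0.08 0 0 0; 0.2 0.1 0.2 0.13 0 0 0; 0.2 0.1 0.2 0.17 0 0 0; 0.2 0.1 0.2 0.19 0 0.02 0",
)

```text
clock: 9.62
tool_pos: [0.4723, -0.0731, 0.2674]
eef_rot: [-0.001, 0.638, 0.77, -0.0]
wrist_force: [0.8, -0.5, -0.3]
finger_gap: 1.002
grasp_force: 0.0
```

```bash
python3 -c "
from h import *
go([.472,-.0742,.130])"
```

```text
pos [ 0.4723 -0.0731  0.2674] turn [-0.11 -0.08 -0.02] shift [-0.0012 -0.0002  0.1374] F [ 0.8 -0.5 -0.3]
```

play_rows(
  plan="0 0 0 -0.001 0 0.04 0; 0 0 0 -0.001 0 0.08 0; 0 0 0 -0.001 0 0.11 0; 0 0 0 -0.001 0 0.13 0; 0 0 0 -0.001 0 0.137 0",
)

```text
clock: 10.25
tool_pos: [0.4711, -0.0755, 0.1287]
eef_rot: [-0.003, 0.639, 0.769, -0.001]
wrist_force: [-0.0, 1.0, 0.1]
finger_gap: 1.0
grasp_force: 0.0
```

play_rows(
  plan="0 0 0 0 0 0 0.3; 0 0 0 0 0 0 0.5; 0 0 0 0 0 0 0.6; 0 0 0 0 0 0 0.6; 0 0 0 0 0 0 0.6",
)

```text
clock: 10.88
tool_pos: [0.4728, -0.076, 0.1301]
eef_rot: [-0.001, 0.639, 0.769, -0.001]
wrist_force: [1.9, 0.9, 0.3]
finger_gap: 0.4
grasp_force: 1.1
```

```bash
python3 -c "
from h import *
go([.472,-.0742,.130])"
```

```text
pos [ 0.4728 -0.076   0.1301] turn [-0.15 -0.08 -0.09] shift [ 0.0019 -0.0004  0.0001] F [1.9 0.9 0.3]
```

Contact with the button is light, with an opening of about 34 mm. Closing fully.

play_rows(
  plan="0 0 0 0 0 0 1; 0 0 0 0 0 0 1; 0 0 0 0 0 0 1; 0 0 0 0 0 0 1; 0 0 0 0 0 0 1",
)

```text
clock: 11.5
tool_pos: [0.4729, -0.076, 0.1301]
eef_rot: [-0.001, 0.639, 0.769, -0.0]
wrist_force: [3.0, 0.9, 4.7]
finger_gap: 0.295
grasp_force: 59.1
```

```bash
python3 -c "
from h import *
go([.472,-.0742,.230])"
```

```text
pos [ 0.4729 -0.076   0.1301] turn [-0.14 -0.08 -0.09] shift [ 0.0021 -0.0008 -0.0999] F [3.  0.9 4.7]
```

play_rows(
  plan="0 0 0 0 0 -0.005 1; 0 0 0 0 0 -0.012 1; 0 0 0 0 0 -0.02 1; 0 0 0 0 0 -0.028 1; 0 0 0 0 0 -0.035 1",
)

```text
clock: 12.12
tool_pos: [0.4727, -0.076, 0.1651]
eef_rot: [-0.002, 0.639, 0.769, -0.001]
wrist_force: [5.7, 0.5, -5.0]
finger_gap: 0.296
grasp_force: 59.2
```

play_rows(
  plan="0 0 0 0 0 -0.006 1; 0 0 0 0 0 -0.012 1; 0 0 0 0 0 -0.018 1; 0 0 0 0 0 -0.024 1; 0 0 0 0 0 -0.03 1",
)

```text
clock: 12.75
tool_pos: [0.4727, -0.076, 0.1949]
eef_rot: [-0.002, 0.639, 0.769, -0.001]
wrist_force: [6.0, 0.0, -8.2]
finger_gap: 0.296
grasp_force: 59.5
```

play_rows(
  plan="0 0 0 0 0 -0.006 1; 0 0 0 0 0 -0.012 1; 0 0 0 0 0 -0.018 1; 0 0 0 0 0 -0.022 1; 0 0 0 0 0 -0.026 1",
)

```text
clock: 13.38
tool_pos: [0.4727, -0.076, 0.2208]
eef_rot: [-0.002, 0.639, 0.769, -0.001]
wrist_force: [5.6, -0.1, -8.8]
finger_gap: 0.301
grasp_force: 59.5
```

Up 91 mm, with the force rising from 5 to 8.5 N as the lower section joined in. I'll creep the last bit.

play_rows(
  plan="0 0 0 0 0 -0.002 1; 0 0 0 0 0 -0.004 1; 0 0 0 0 0 -0.006 1; 0 0 0 0 0 -0.008 1; 0 0 0 0 0 -0.008 1",
)

```text
clock: 14.0
tool_pos: [0.4727, -0.076, 0.2289]
eef_rot: [-0.002, 0.639, 0.769, -0.001]
wrist_force: [4.8, 0.3, -2.5]
finger_gap: 0.296
grasp_force: 60.3
```

play_rows(
  plan="0 0 0 0 0 -0.001 1; 0 0 0 0 0 -0.002 1; 0 0 0 0 0 -0.003 1; 0 0 0 0 0 -0.003 1; 0 0 0 0 0 -0.003 1",
)

```text
clock: 14.62
tool_pos: [0.4724, -0.0759, 0.2307]
eef_rot: [-0.002, 0.639, 0.769, -0.001]
wrist_force: [10.5, -0.5, -25.4]
finger_gap: 0.292
grasp_force: 62.5
```

play_rows(
  plan="0 0 0 0 0 0 1; 0 0 0 0 0 0 1; 0 0 0 0 0 0 1; 0 0 0 0 0 0 1; 0 0 0 0 0 0 1",
)

```text
clock: 15.25
tool_pos: [0.4724, -0.0759, 0.2307]
eef_rot: [-0.002, 0.639, 0.769, -0.001]
wrist_force: [10.3, -0.2, -27.0]
finger_gap: 0.296
grasp_force: 62.5
```

Run:
```python
from h import *
s,S=cam("scene","pics/s3.png")
u,v=np.meshgrid(np.arange(560),np.arange(420))
z=S[...,2]; d=np.hypot(S[...,0]-.52,S[...,1]+.145); hs=cv2.cvtColor(s["pixels"],cv2.COLOR_RGB2HSV)
m=(d<.035)&(z>.2)&(z<.3)&(hs[...,2]>90); print("camera top z (expect .245)",m.sum(),np.nanpercentile(z[m],[50,80,95]))
cv2.imwrite("pics/c4.png",cv2.resize(s["pixels"][100:250,220:400,::-1],None,fx=4,fy=4,interpolation=cv2.INTER_CUBIC))
```

```text
camera top z (expect .245) 197 [0.24065224 0.24371123 0.24527419]
```

View pics/c4.png

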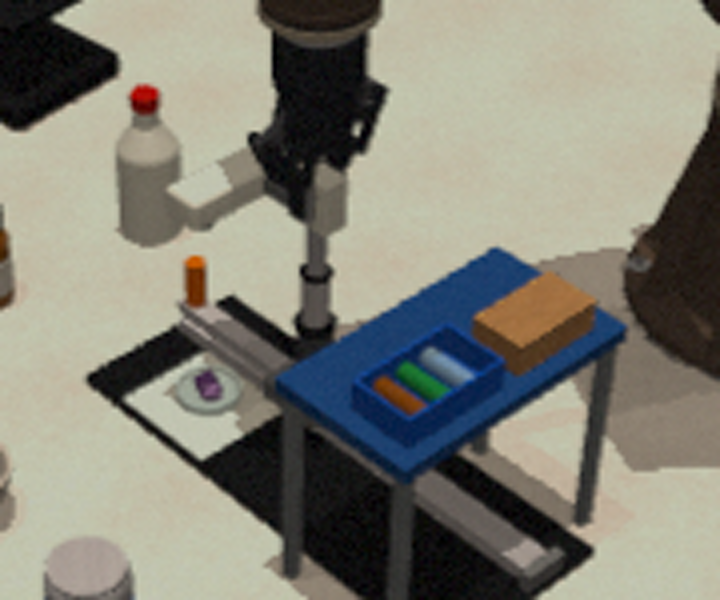

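Both mast sections are out (crop 315,220 to 330), the camera top is at 0.245 m as expected, and the dish hasn't moved (208,388). The hold is steady, so I'm handing in.

```bash
python3 -c "
from bench import workorder
print(workorder.hand_in())"
```

```text
the job is handed in; nothing more can be done
None
```

The job is handed in at about 15 s of the 58 s limit: the carriage is at its end stop, and the mast is raised to the second stop with the gripper still holding the head; the dish looked unmoved, and the other objects were not touched.

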